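# Scan a relay module on three sides, then hold it in the programming well

### The arm

A 7-joint arm with a two-finger parallel gripper is mounted at the origin on the work surface. World frame = base frame: x ahead of the robot, y to its left, z up, the work surface at z = 0. Lengths are in m, angles in rad, forces in N, time in s.
With the tool pointing down it reaches from about 0.4 to 0.875 m from the base axis. Payload 19.3 kg.
Tool frame: the origin (TCP) lies between the finger pads, 19 mm behind the fingertips; this is the grasp point; z points along the fingers, y is the line along which they close (so a half turn about z gives the same grasp; the last joint's range is limited). The gripper opens to 85 mm and grips with 20 to 120 N. Pads are 22 mm wide; open, the fingers measure 114 mm over their backs; the gripper's body (76 mm by 85 mm) begins 54 mm behind the grasp point. The pads swing forward as they close: fully open they stand 13 mm farther back than shut.
Start: joints at [-1.341, 0.521, -0.036, 1.599, 0.021, 1.021, -0.113], TCP at [0.185, 0.597, 0.25] pointing down, gripper open.
Joint ranges: [-2.91, 2.91], [-0.3, 2.13], [-1.5, 1.42], [0.17, 2.43], [-1.26, 4.41], [0.16, 1.93], [-2.52, 2.52]. Speed limits (rad/s): [1.89, 1.89, 2.39, 2.39, 3.01, 3.01, 3.01].

### API

Orientations are given as [roll, pitch, yaw] about the fixed x, y, z axes, in that order (R = Rz(yaw) Ry(pitch) Rx(roll)).
In Python, from workcell import bot gives the robot as it stands.
- The arm moves only by the shell command python3 -m crank 'ROWS' [FORCE]. ROWS is a JSON object of lists of equal length, an entry for each row: "travel": the shift along the world's x, y, z in cm, a list of three; "turn": the turn, a rotation vector about the world's x, y, z in degrees, a list of three; "gripper": the closure, from 0 (fully open) to 1 (shut). A call has exactly 5 rows; each row is the pose to reach, as a shift and turn from the pose commanded when the call began; what a row does not reach only later rows make up. A row lasts 1/10 s, in which the tool goes at most 50 mm and 8.59 degrees, less where a joint would pass 70% of its speed; a pose out of reach is approached as far as the arm can. A call with a gripper value outside its range is refused whole. The fingers move at their own pace and stop on an object; FORCE is the grip in N (left out, the last holds). Time passes only in rows, so rows that repeat a pose let the fingers close, or fill a call up. It gives the time, the measured TCP pose, the force, the opening and the grip force at its end, in the units of the state.
- bot.observe(): the state, without advancing time (a new reading comes with each control period).
- bot.grab_frame(name): name is "side" or "top"; returns a dict with "pixels" (384x512x3 uint8, red, green, blue), "fx", "fy", "cx", "cy" (pixels), "extrinsics" (4x4, takes a point from world to camera coordinates). Camera axes: x right, y down, z forward; pixel columns grow to the right and rows downward; lengths in m; the calibration is good to about 2 mm. A picture is of the moment at which its call begins. There is no depth.
- bot.job_done(): hands the job in; it is judged then, once.
The state is a dict: "clock": time; "qpos": joint angles; "qd": joint speeds; "joint_efforts": joint torques, N m; "position": TCP position; "tool_rot": TCP orientation; "force": force on the tool from outside, world axes, zero at the start; "moment": the same for the moment, N m; "grip_width": finger opening in m; "finger_force": force on a finger pad.
Only numpy, scipy, OpenCV 4.12 (cv2) and the standard library are available. Lean on these libraries where they do the work, as an engineer would, in place of code of your own. Each camera call takes 0.05 s, during which the arm holds its last target. There are 200 camera calls.

### The job

Pick up the slim grey relay module from the plywood board and, holding it upright above the round mark with its middle level with the reader's glass, show the reader first its front, then its paper-label side, then its back, square on and for about a second each. Then lower it upright through the narrow window of the programming well, front towards the black block on the guard plate, until its underside is about 40 mm below the plate. Finish there still holding it, hanging from the gripper and not leaning hard on the window's edges; leave the other things on the bench where they are.

Things in the scene. Friction and masses are not known exactly. Their poses are not given: they have to be found in the camera images.
- module: slim grey DIN-rail relay module, upright on the kit board, 60 deep (its x) x 22 wide (its y) x 100 mm tall, 0.11 to 0.23 kg; the slimmest of the three devices there. Origin: centre of underside, z up. Front (-x) looks to the robot within 0.6 rad at the start; paper label low on its broad +y side (left when facing the front); back (+x) has a dark rail groove. Lowest 6 mm is 2 mm smaller all round
- module_front (a point): middle of the module's front face, 30 mm from its axis, 50 mm above its underside. The front has a black dial; its top 30 mm is cut back by 14 mm, leaving a ledge with two screw heads that shows from above
- module_centre (a point): middle of the module, 50 mm above its underside. Grip the module's upper part (70 to 100 mm up it spans x -16 to +30 mm) across its 22 mm width; gripped with the TCP 80 mm above the underside, the fingertips are 61 mm above it
- reader: fixed black code reader on a post, head 66 x 46 x 62 mm, top at 135 mm. Origin on the table under the head; its glass is on the -y face, 24 mm out, centred 104 mm up; it looks halfway between world -x and -y (within 0.2 rad). A 100 mm wide, 4 mm thick base plate reaches 160 mm out to -y with a round mark 72 mm across, centred 120 mm out
- read_point (a point): point above the middle of the round mark, 120 mm out from the reader's origin and 104 mm above the table: the middle of the module belongs here (within 25 mm) for each of the three sides
- well: fixed grey programming well, hollow box 160 (its x) x 130 (its y) x 110 mm tall, yaw within 0.35 rad. Origin: centre of underside. Its top is a 6 mm aluminium guard plate with one window. A black block 16 mm high lies on the plate, 52 to 72 mm from the window's middle to -x, on the robot's side
- window (a point): middle of the window, level with the top of the guard plate, 110 mm above the table; axes as the well's. Through window 62 (along x) x 24 mm (along y), 2 mm larger than the module each way, with a 3 mm bevel round its upper edge; empty below down to 90 mm under the plate's top
- kit_board: fixed plywood board 240 x 240 x 10 mm to the robot's right, origin: centre of underside. Three devices stand on it, in any order on three places about 110 mm apart
- power_supply: bystander: thick grey block 75 x 45 x 90 mm with a slotted top on the kit board; origin: centre of its underside
- breaker: bystander: white stepped circuit breaker 66 x 36 x 80 mm on the kit board; origin: on its underside
- screwdriver: bystander: screwdriver lying on the bench near the robot, between reader and well
- rail_offcut: bystander: 180 mm steel rail offcut lying beyond the reader from the robot
- terminal_tray: bystander: open blue tray 120 x 90 x 40 mm beyond the reader from the robot
- carton: bystander: closed carton 60 x 90 x 50 mm near the robot's base; origin: centre of underside
Mind the look-alikes: they are no part of the job. Leave any blue, orange or red look-alike of the module alone.

How it is judged:
By the outcome, as a careful person would: the job done as asked, in the order asked, and still so for the second after the job is handed in, while the arm keeps its last pose, push and grip.
It also fails if it takes over 58 s, if anything falls off the work surface, if the arm or the gripper's body presses on something with over 40 N, if the wrist force passes 120 N, or if a joint passes its speed limit or range.

## Working session

There is one attempt and no reset: what is moved stays moved. The work goes in short steps, Python scripts to look and compute and a shell command to move; the robot and the scene stay as the last step left them, time stands still between calls to the robot, and variables do not carry over. Pictures are saved under pics/ and viewed, at most 10 in all, crops included, and the job is handed in when it is done.

```bash
mkdir -p pics; ls; python3 - <<'E'
from workcell import bot
import cv2,numpy as np
for n in("side","top"):
    f=bot.grab_frame(n); cv2.imwrite(f"pics/{n}0.png",f["pixels"][:,:,::-1]); print(n,f["fx"],f["cx"],f["cy"],np.round(f["extrinsics"],3).tolist())
    np.savez(f"{n}0.npz",**f)
o=bot.observe();print(o)
E
```

```text
pics
side 462.3512500718189 259.3538272274268 200.1635316758163 [[0.95, -0.313, -0.004, -0.499], [-0.231, -0.69, -0.686, 0.167], [0.212, 0.653, -0.727, 1.444], [0.0, 0.0, 0.0, 1.0]]
top 370.9729030991927 250.43852464897068 189.49719753689396 [[0.006, -1.0, 0.001, -0.028], [-0.982, -0.006, -0.19, 0.521], [0.19, 0.001, -0.982, 1.149], [0.0, 0.0, 0.0, 1.0]]
{'clock': 0.1, 'qpos': array([-1.34121733,  0.52196148, -0.03627107,  1.59991928,  0.02118708,
        1.02107046, -0.11280689]), 'qd': array([-0.00051512, -0.00262326,  0.00183185,  0.00106696, -0.00134027,
        0.00049921,  0.00096576]), 'joint_efforts': array([ 3.75269941e-03, -9.28483057e+01,  1.98429376e+00, -3.70524788e+01,
        1.81687390e-02,  5.41107816e-03, -2.25132169e-05]), 'position': array([0.18454839, 0.59686105, 0.24949085]), 'tool_rot': array([-3.14062197e+00,  8.30712864e-05,  2.84173963e+00]), 'force': array([-0.35033326,  0.15997428, -0.15435495]), 'moment': array([ 0.01524445, -0.01632827, -0.01835053]), 'finger_force': 0.0, 'grip_width': 0.08479507997561292}
```

View pics/top0.png

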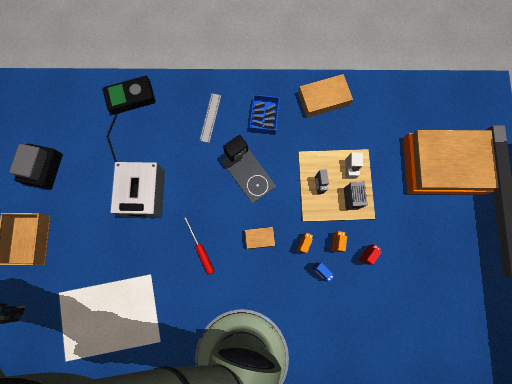

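View pics/side0.png

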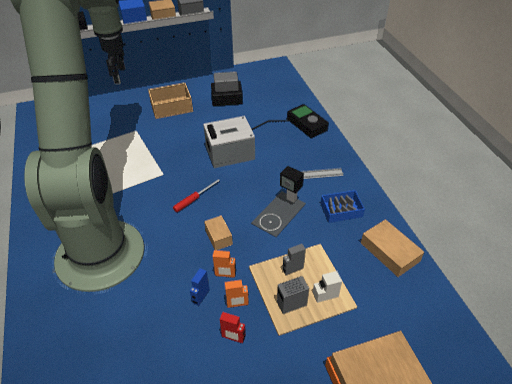

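The top view shows the module at (322,181) with the thick supply at (356,195), the breaker at (354,165), the mark at (257,185), the reader head at (235,148) and the window at about (134,187). In the side view the module is at (294,260) and the window at (232,131). Next I'll zoom in.

```bash
cat > h.py <<'E'
import numpy as np,cv2
F={n:dict(np.load(f"{n}0.npz")) for n in("side","top")}
def ray(f,u,v):
    E=f["extrinsics"];R,t=E[:3,:3],E[:3,3]
    d=R.T@np.array([(u-f["cx"])/f["fx"],(v-f["cy"])/f["fy"],1]);return -R.T@t,d/np.linalg.norm(d)
def onz(f,u,v,z):
    c,d=ray(f,u,v);return c+d*(z-c[2])/d[2]
def proj(f,p):
    E=f["extrinsics"];q=E[:3,:3]@np.array(p)+E[:3,3];return np.array([f["fx"]*q[0]/q[2]+f["cx"],f["fy"]*q[1]/q[2]+f["cy"]])
def tri(a,b,fa=F["top"],fb=F["side"]):
    c1,d1=ray(fa,*a);c2,d2=ray(fb,*b)
    s=np.linalg.lstsq(np.c_[d1,-d2],c2-c1,rcond=None)[0];p,q=c1+s[0]*d1,c2+s[1]*d2
    return (p+q)/2,np.linalg.norm(p-q)
def crop(f,u,v,w,h,s):
    im=f["pixels"][v:v+h,u:u+w,::-1];im=cv2.resize(im,None,fx=s,fy=s,interpolation=cv2.INTER_CUBIC)
    for i in range(0,w,10):
        cv2.line(im,(i*s,0),(i*s,6),(0,255,255),1)
        if i%20==0: cv2.putText(im,str(u+i),(i*s,16),0,.35,(0,255,255),1)
    for j in range(0,h,10):
        cv2.line(im,(0,j*s),(6,j*s),(0,255,255),1)
        if j%20==0 and j: cv2.putText(im,str(v+j),(8,j*s+4),0,.35,(0,255,255),1)
    return im
E
python3 - <<'E'
from h import *
a=np.hstack([crop(F["top"],300,150,40,30*2,10),crop(F["side"],274,230,40,60,10)])
cv2.imwrite("pics/c1.png",a)
b=np.hstack([crop(F["top"],105,155,65,65,6),crop(F["side"],195,110,65,65,6)]);
cv2.imwrite("pics/c2.png",b)
c=np.hstack([crop(F["top"],215,130,65,75,6),crop(F["side"],248,160,65,75,6)]);
cv2.imwrite("pics/c3.png",c)
E
```

```text
(no output)
```

View pics/c1.png

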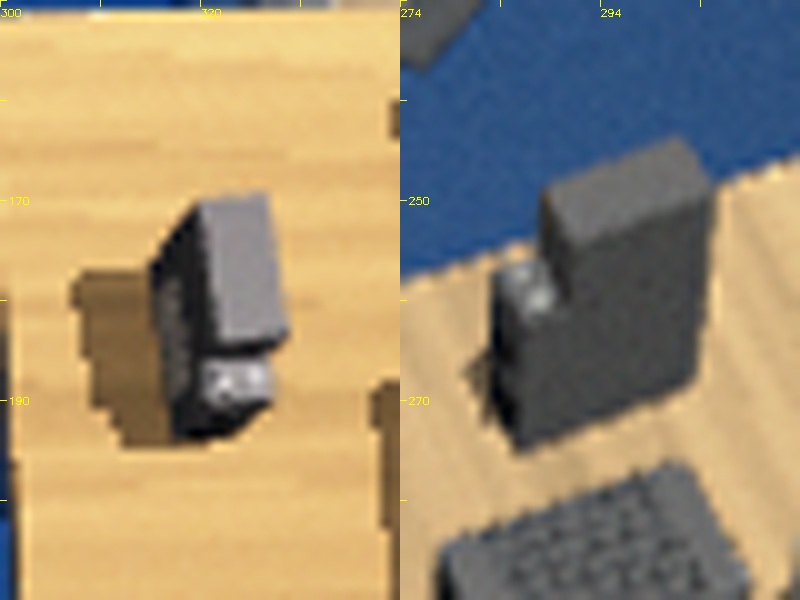

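View pics/c2.png

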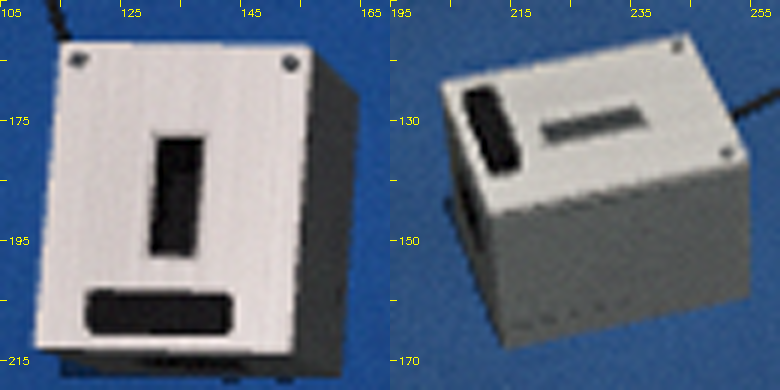

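View pics/c3.png

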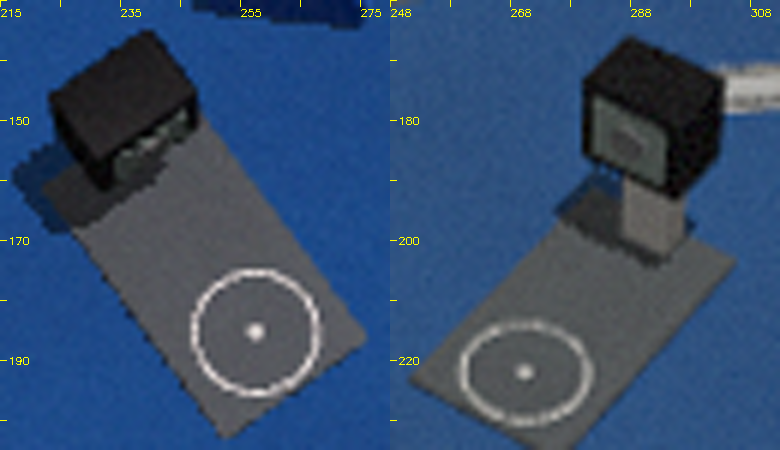

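The crops show the module's four top corners in both views, and its front (ledge with screw heads) towards the robot. The window is at top (129–139, 177–197) and the block is at (119–143, 203–210). The mark's centre dot is near top (257,185) and side (270,221.5).

```bash
python3 - <<'E'
from h import *
T,S=F["top"],F["side"];r=lambda x:np.round(x,4)
tc=[(321.3,184.5),(319.7,169.5),(326.3,168.8),(328.3,182.8)];sc=[(287.5,248.0),(301.3,243.2),(304.8,248.5),(291.5,254.2)]
P=[]
for a,b in zip(tc,sc):
    p,e=tri(a,b);P.append(p);print("mod",r(p),r(e),r(onz(T,*a,.11)[:2]),r(onz(S,*b,.11)[:2]))
P=np.array(P);c=P.mean(0)
for G in (P,np.array([onz(T,*a,.11) for a in tc]),np.array([onz(S,*a,.11) for a in sc])):
    d=(G[1]+G[2]-G[0]-G[3])/2;w=(G[0]+G[1]-G[2]-G[3])/2;print("c",r(G.mean(0)),"len",np.linalg.norm(d[:2]),"w",np.linalg.norm(w[:2]),"yaw",np.arctan2(d[1],d[0]),np.arctan2(-w[0],w[1]))
def sub(n,box,s=8):
    u,v,w,h=box;return cv2.resize(F[n]["pixels"][v:v+h,u:u+w],None,fx=s,fy=s,interpolation=cv2.INTER_CUBIC)
def cont(mask,u,v,s=8):
    cs=cv2.findContours(mask.astype(np.uint8),0,cv2.CHAIN_APPROX_NONE)[0];cs=[c for c in cs if cv2.contourArea(c)>s*s*3]
    return [(c[:,0]+.5)/s-.5+[u,v] for c in sorted(cs,key=cv2.contourArea,reverse=True)]
def rect(f,c,z):
    q=np.array([onz(f,*p,z)[:2] for p in c]);m=cv2.minAreaRect((q*1000).astype(np.float32));return np.round(m[0],1),np.round(m[1],1),round(m[2],2)
print("plate/window/block")
for n,box in(("top",(105,155,65,65)),("side",(195,110,65,65))):
    im=sub(n,box).astype(int);m=im.min(2)>(165 if n=="top" else 150)
    for c in cont(m,*box[:2])[:1]:print(n,"plate",rect(F[n],c,.11))
    for nm,b2 in(("win",(124,172,20,30) if n=="top" else (217,124,22,12)),("block",(116,200,32,14) if n=="top" else (204,122,14,20))):
        im=sub(n,b2).astype(int)
        for th in (90,110,130):
            for c in cont(im.mean(2)<th,*b2[:2])[:1]:print(n,nm,th,rect(F[n],c,.11),rect(F[n],c,.126)[0])
print("mark")
for n,b in(("top",(245,172,25,25)),("side",(258,210,25,22))):
    im=sub(n,b);cs=cont(im.min(2)>130,*b[:2])
    for c in cs[:3]:
        e=cv2.fitEllipse(c.astype(np.float32));print(n,len(c),r(e[0]),r(e[1]),r(onz(F[n],*e[0],.004)))
# base plate edges
for n,b in(("top",(215,130,65,75)),):
    pts=[((180,237),(245-.0,437)),]
E=lambda x,y:(x/6+215-.5,y/6+130-.5)
print("base",[r(onz(T,*E(*q),.004)[:2]) for q in((224,438),(368,338),(75,232),(208,120))])
Hh=[((50,95),(583,82)),((150,28),(630,35)),((198,92),(723,80)),((105,160),(668,115))]
for a,b in Hh:
    p,e=tri(E(*a),((b[0]-390)/6+248-.5,b[1]/6+160-.5));print("head",r(p),r(e))
E
```

```text
mod [ 0.528  -0.2429  0.1112] 0.004 [ 0.5262 -0.2428] [ 0.5304 -0.242 ]
mod [ 0.5736 -0.2391  0.1111] 0.0004 [ 0.5736 -0.2393] [ 0.5742 -0.2383]
mod [ 0.5761 -0.2597  0.1107] 0.0005 [ 0.576  -0.2598] [ 0.5765 -0.2592]
mod [ 0.5329 -0.265   0.1084] 0.0018 [ 0.5317 -0.2645] [ 0.5334 -0.266 ]
c [ 0.5526 -0.2517  0.1104] len 0.04458397387350527 w 0.02167290989278363 yaw 0.10166780953338218 0.17209133370646407
c [ 0.5519 -0.2516  0.11  ] len 0.04606806878336297 w 0.021475066271330643 yaw 0.08919077224951458 0.18326920175364914
c [ 0.5536 -0.2514  0.11  ] len 0.04376606491896811 w 0.022639783156740794 yaw 0.11972628154375003 0.11763542298006548
plate/window/block
top plate (array([514.8, 333.7]), array([129.4, 159.1]), 89.32)
top win 90 (array([514.2, 332.7]), array([24. , 61.8]), 89.18) [511.1 327.6]
top win 110 (array([514.1, 332.7]), array([25., 63.]), 89.1) [510.9 327.6]
top win 130 (array([514.1, 332.7]), array([26.1, 63.9]), 88.83) [511.  327.6]
top block 90 (array([454.1, 337.5]), array([74.3, 22.7]), 89.57) [451.8 332.3]
top block 110 (array([454.1, 337.5]), array([75.1, 23.5]), 89
[... 485 characters left out ...]
ock 110 (array([456. , 345.5]), array([88.3, 24.2]), 89.25) [452.2 325.3]
side block 130 (array([456. , 345.3]), array([90.7, 25.2]), 89.24) [452.2 325.2]
mark
top 500 [257.1467 184.9726] [21.2944 21.6645] [ 0.5454 -0.0475  0.004 ]
side 306 [267.9688 221.7483] [14.8531 16.832 ] [ 0.5403 -0.0453  0.004 ]
side 216 [276.0534 224.2126] [ 7.1116 11.7701] [ 0.562  -0.0638  0.004 ]
side 50 [269.9965 221.5263] [2.1027 2.3488] [ 0.547  -0.0465  0.004 ]
base [array([ 0.4856, -0.0299]), array([ 0.5428, -0.1104]), array([0.603, 0.055]), array([ 0.6694, -0.0198])]
head [0.6338 0.0634 0.1072] 0.0324
head [0.6396 0.009  0.1895] 0.0366
head [ 0.6505 -0.0174  0.1609] 0.0285
head [0.6383 0.0316 0.0932] 0.0361
```

Measured: module axis about (0.546, -0.252), top at 0.110, yaw about 0.11. Mark at (0.5457, -0.047), reader yaw direction 0.621 rad. Window at (0.515, 0.333), yaw about -0.01. These agree with the given sizes, so I'll move. Tool yaw for the grasp is module yaw + π, which keeps every showing pose in joint 7's range.

```bash
python3 -m crank '{"travel":[[3.6,-3.4,0],[7.2,-6.8,0],[10.8,-10.2,0],[14.4,-13.6,0],[18,-17,0]],"turn":[[0,0,4.7],[0,0,9.4],[0,0,14.1],[0,0,18.8],[0,0,23.5]],"gripper":[0.4,0.4,0.4,0.4,0.4]}' 40
python3 -m crank '{"travel":[[2.5,-4.3,0],[5,-8.6,0],[7.5,-12.9,0],[10,-17.2,0],[12.5,-21.5,0]],"turn":[[0,0,0],[0,0,0],[0,0,0],[0,0,0],[0,0,0]],"gripper":[0.4,0.4,0.4,0.4,0.4]}'
```

```text
clock: 0.6
position: [0.3657, 0.4255, 0.2499]
tool_rot: [-3.141, -0.0, -3.028]
force: [0.4, 1.1, -0.7]
grip_width: 0.0508
finger_force: 0.0
clock: 1.1
position: [0.4902, 0.2101, 0.25]
tool_rot: [-3.142, -0.0, -3.031]
force: [0.6, 1.0, -0.5]
grip_width: 0.0512
finger_force: 0.0
```

```bash
python3 -m crank '{"travel":[[0.6,-4.6,0],[1.2,-9.2,0],[1.7,-13.8,0],[2.3,-18.4,0],[2.8,-23.1,0]],"turn":[[0,0,0],[0,0,0],[0,0,0],[0,0,0],[0,0,0]],"gripper":[0.4,0.4,0.4,0.4,0.4]}'
python3 -m crank '{"travel":[[0.6,-4.6,0],[1.2,-9.2,0],[1.7,-13.8,0],[2.3,-18.4,0],[2.8,-23.1,0]],"turn":[[0,0,0],[0,0,0],[0,0,0],[0,0,0],[0,0,0]],"gripper":[0.4,0.4,0.4,0.4,0.4]}'
python3 - <<'E'
from workcell import bot
from h import *
print(bot.observe()["position"],bot.observe()["qpos"])
f=bot.grab_frame("top");g=bot.grab_frame("side")
p=bot.observe()["position"]
a,b=[np.round(proj(x,p+[0,0,-.019])).astype(int) for x in(f,g)];print(a,b)
cv2.imwrite("pics/c4.png",np.hstack([crop(f,a[0]-20,a[1]-25,40,60,10),crop(g,b[0]-20,b[1]-25,40,60,10)]))
E
```

```text
clock: 1.6
position: [0.5175, -0.0207, 0.25]
tool_rot: [3.142, -0.0, -3.031]
force: [1.5, 0.7, -0.0]
grip_width: 0.0512
finger_force: 0.0
clock: 2.1
position: [0.5455, -0.2516, 0.2498]
tool_rot: [3.141, -0.0, -3.031]
force: [1.2, 0.9, 1.1]
grip_width: 0.0512
finger_force: 0.0
[ 0.54552222 -0.25161823  0.24983827] [ 0.25538233  0.48555343  0.112034    1.67211538 -0.06273031  0.98768479
  2.07058122]
[334 169] [296 223]
```

View pics/c4.png

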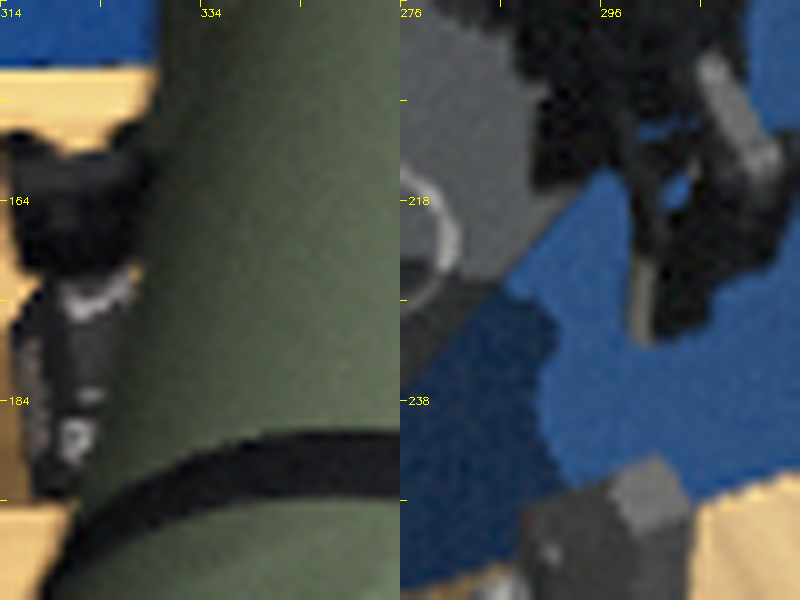

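The gripper is over the module in both views (tip near side (298,230)), and nothing is in the way below. I'll descend 16 cm and grip.

```bash
python3 -m crank '{"travel":[[0,-0.1,-4],[0,-0.1,-8],[0,-0.1,-12],[0,-0.1,-15],[0,-0.1,-16]],"turn":[[0,0,0],[0,0,0],[0,0,0],[0,0,0],[0,0,0]],"gripper":[0.4,0.4,0.4,0.4,0.4]}'
python3 -m crank '{"travel":[[0,0,0],[0,0,0],[0,0,0],[0,0,0],[0,0,0]],"turn":[[0,0,0],[0,0,0],[0,0,0],[0,0,0],[0,0,0]],"gripper":[0.6,0.7,0.8,0.9,1]}' 50
python3 -m crank '{"travel":[[0,0,0],[0,0,0.5],[0,0,3],[0,0,7],[0,0,11]],"turn":[[0,0,0],[0,0,0],[0,0,0],[0,0,0],[0,0,0]],"gripper":[1,1,1,1,1]}'
```

```text
clock: 2.7
position: [0.5441, -0.2502, 0.087]
tool_rot: [3.14, -0.004, -3.031]
force: [0.2, 0.2, -0.9]
grip_width: 0.0512
finger_force: 0.0
clock: 3.2
position: [0.5464, -0.2512, 0.0915]
tool_rot: [-3.141, 0.002, -3.031]
force: [-0.9, -0.1, 8.8]
grip_width: 0.0215
finger_force: 52.0
clock: 3.7
position: [0.5452, -0.2507, 0.2017]
tool_rot: [3.141, -0.0, -3.031]
force: [0.6, -0.7, -1.5]
grip_width: 0.0214
finger_force: 50.4
```

Gripped (width 21.5 mm, 50 N) and lifted. Now I'll carry it to the read point, turning to front-on while still high.

```bash
python3 -m crank '{"travel":[[0,0,1],[0,0,2],[0,0,3],[0,2,4],[0,4,5]],"turn":[[0,0,-8],[0,0,-16],[0,0,-24],[0,0,-32],[0,0,-40]],"gripper":[1,1,1,1,1]}'
python3 -m crank '{"travel":[[0,2,0],[0,4,0],[0,6,0],[0,8,0],[0,10,0]],"turn":[[0,0,-8],[0,0,-16],[0,0,-24],[0,0,-32],[0,0,-40]],"gripper":[1,1,1,1,1]}'
python3 -m crank '{"travel":[[0,1.6,0],[0,3.2,0],[0,4.8,0],[0,6.4,0],[0,6.4,0]],"turn":[[0,0,-8],[0,0,-16],[0,0,-24],[0,0,-32],[0,0,-40]],"gripper":[1,1,1,1,1]}'
python3 -m crank '{"travel":[[0,0,0],[0,0,0],[0,0,0],[0,0,0],[0,0,0]],"turn":[[0,0,-8],[0,0,-16],[0,0,-24],[0,0,-30.7],[0,0,-30.7]],"gripper":[1,1,1,1,1]}'
```

```text
clock: 4.2
position: [0.5453, -0.2107, 0.251]
tool_rot: [3.141, 0.0, 2.547]
force: [-0.5, 0.3, -1.4]
grip_width: 0.021
finger_force: 50.5
clock: 4.7
position: [0.5455, -0.11, 0.2507]
tool_rot: [3.141, -0.0, 1.85]
force: [0.5, -0.0, -2.2]
grip_width: 0.0217
finger_force: 50.5
clock: 5.2
position: [0.5456, -0.0444, 0.2505]
tool_rot: [-3.141, -0.002, 1.155]
force: [0.1, 0.1, -1.8]
grip_width: 0.0213
finger_force: 50.5
clock: 5.7
position: [0.5455, -0.0465, 0.2504]
tool_rot: [-3.141, -0.0, 0.62]
force: [0.7, 0.5, -1.4]
grip_width: 0.0214
finger_force: 50.5
```

```bash
python3 -m crank '{"travel":[[0,0,-4],[0,0,-8],[0,0,-11],[0,0,-11.6],[0,0,-11.6]],"turn":[[0,0,0],[0,0,0],[0,0,0],[0,0,0],[0,0,0]],"gripper":[1,1,1,1,1]}'
python3 - <<'E'
from workcell import bot
from h import *
f=bot.grab_frame("top");g=bot.grab_frame("side");np.savez("top1.npz",**f);np.savez("side1.npz",**g)
p=bot.observe()["position"];print(p)
a,b=[np.round(proj(x,p+[0,0,-.03])).astype(int) for x in(f,g)];print(a,b)
cv2.imwrite("pics/c5.png",np.hstack([crop(f,a[0]-20,a[1]-30,40,60,10),crop(g,b[0]-20,b[1]-35,40,60,10)]))
E
```

```text
clock: 6.2
position: [0.5455, -0.0471, 0.1342]
tool_rot: [-3.141, 0.0, 0.623]
force: [1.4, 0.6, -1.6]
grip_width: 0.0213
finger_force: 50.4
[ 0.54635897 -0.04705927  0.13555132]
[258 178] [270 201]
```

View pics/c5.png

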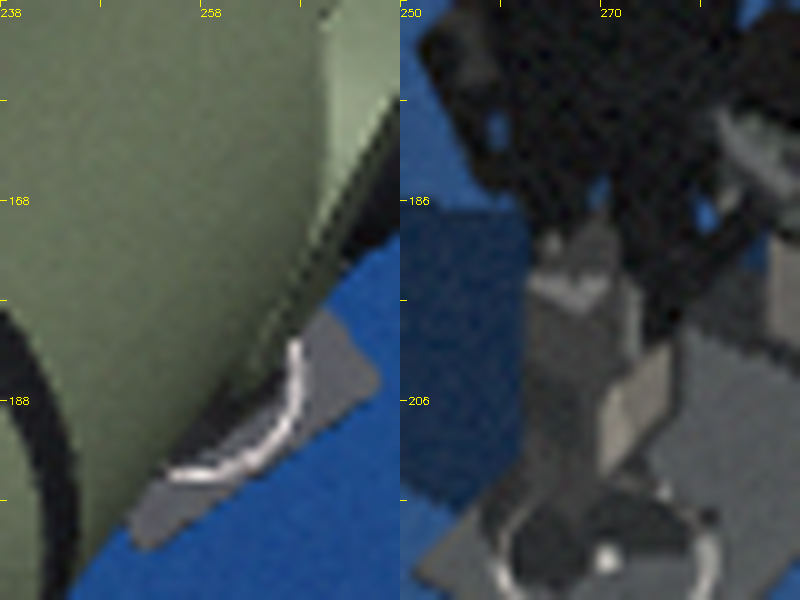

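```bash
python3 -m crank '{"travel":[[0,0,0],[0,0,0],[0,0,0],[0,0,0],[0,0,0]],"turn":[[0,0,0],[0,0,0],[0,0,0],[0,0,0],[0,0,0]],"gripper":[1,1,1,1,1]}'; python3 -m crank '{"travel":[[0,0,0],[0,0,0],[0,0,0],[0,0,0],[0,0,0]],"turn":[[0,0,0],[0,0,0],[0,0,0],[0,0,0],[0,0,0]],"gripper":[1,1,1,1,1]}'
```

```text
clock: 6.8
position: [0.5456, -0.0468, 0.1341]
tool_rot: [3.142, -0.0, 0.622]
force: [-0.2, -0.7, -1.9]
grip_width: 0.0215
finger_force: 50.4
clock: 7.3
position: [0.5456, -0.0469, 0.134]
tool_rot: [-3.142, 0.0, 0.622]
force: [-0.1, -0.1, -1.6]
grip_width: 0.0217
finger_force: 50.4
```

The side view shows the module upright over the mark, with the label (279,207) on its +y side as expected. I'll hold a little longer, then turn +90° to the label and hold.

```bash
python3 -m crank '{"travel":[[0,0,0],[0,0,0],[0,0,0],[0,0,0],[0,0,0]],"turn":[[0,0,0],[0,0,0],[0,0,0],[0,0,8],[0,0,16]],"gripper":[1,1,1,1,1]}'
python3 -m crank '{"travel":[[0,0,0],[0,0,0],[0,0,0],[0,0,0],[0,0,0]],"turn":[[0,0,8],[0,0,16],[0,0,24],[0,0,32],[0,0,40]],"gripper":[1,1,1,1,1]}'
python3 -m crank '{"travel":[[0,0,0],[0,0,0],[0,0,0],[0,0,0],[0,0,0]],"turn":[[0,0,8],[0,0,16],[0,0,24],[0,0,32],[0,0,34]],"gripper":[1,1,1,1,1]}'
for i in 1; do python3 -m crank '{"travel":[[0,0,0],[0,0,0],[0,0,0],[0,0,0],[0,0,0]],"turn":[[0,0,0],[0,0,0],[0,0,0],[0,0,0],[0,0,0]],"gripper":[1,1,1,1,1]}'; done
python3 -m crank '{"travel":[[0,0,0],[0,0,0],[0,0,0],[0,0,0],[0,0,0]],"turn":[[0,0,0],[0,0,0],[0,0,0],[0,0,0],[0,0,0]],"gripper":[1,1,1,1,1]}'
python3 -m crank '{"travel":[[0,0,0],[0,0,0],[0,0,0],[0,0,0],[0,0,0]],"turn":[[0,0,0],[0,0,0],[0,0,0],[0,0,8],[0,0,16]],"gripper":[1,1,1,1,1]}'
```

```text
clock: 7.8
position: [0.5456, -0.0468, 0.1339]
tool_rot: [3.142, 0.0, 0.907]
force: [0.7, -0.5, -1.3]
grip_width: 0.0213
finger_force: 50.5
clock: 8.3
position: [0.5456, -0.0469, 0.134]
tool_rot: [3.141, 0.0, 1.605]
force: [-0.5, -0.2, -0.3]
grip_width: 0.0215
finger_force: 50.5
clock: 8.8
position: [0.5456, -0.0471, 0.1341]
tool_rot: [3.141, -0.0, 2.196]
force: [-0.5, -0.8, -1.0]
grip_width: 0.0213
finger_force: 50.5
clock: 9.3
position: [0.5456, -0.0468, 0.1339]
tool_rot: [-3.141, -0.0, 2.192]
force: [1.3, -0.2, -2.1]
grip_width: 0.0217
finger_force: 50.5
clock: 9.8
position: [0.5456, -0.0469, 0.134]
tool_rot: [-3.142, 0.0, 2.192]
force: [0.4, -0.3, -1.2]
grip_width: 0.0211
finger_force: 50.5
clock: 10.3
position: [0.5456, -0.0467, 0.1339]
tool_rot: [-3.141, 0.0, 2.477]
force: [-0.0, -0.6, -2.7]
grip_width: 0.0221
finger_force: 50.5
```

Label shown at tool yaw 2.192 (8.8–10.1 s). Now the back, at 3.763.

```bash
python3 -m crank '{"travel":[[0,0,0],[0,0,0],[0,0,0],[0,0,0],[0,0,0]],"turn":[[0,0,8],[0,0,16],[0,0,24],[0,0,32],[0,0,40]],"gripper":[1,1,1,1,1]}'
python3 -m crank '{"travel":[[0,0,0],[0,0,0],[0,0,0],[0,0,0],[0,0,0]],"turn":[[0,0,8],[0,0,16],[0,0,24],[0,0,32],[0,0,34]],"gripper":[1,1,1,1,1]}'
python3 -m crank '{"travel":[[0,0,0],[0,0,0],[0,0,0],[0,0,0],[0,0,0]],"turn":[[0,0,0],[0,0,0],[0,0,0],[0,0,0],[0,0,0]],"gripper":[1,1,1,1,1]}'
python3 - <<'E'
from workcell import bot
from h import *
print(bot.observe()["qpos"])
f=bot.grab_frame("side");p=bot.observe()["position"];b=np.round(proj(f,p+[0,0,-.03])).astype(int)
cv2.imwrite("pics/c6.png",crop(f,b[0]-20,b[1]-35,50,60,8))
E
python3 -m crank '{"travel":[[0,0,0],[0,0,0],[0,0,0],[0,0,0],[0,0,0]],"turn":[[0,0,0],[0,0,0],[0,0,0],[0,0,0],[0,0,0]],"gripper":[1,1,1,1,1]}'
python3 -m crank '{"travel":[[0,0,0],[0,0,0],[0,0,0],[0,0,1],[0,0,3]],"turn":[[0,0,0],[0,0,0],[0,0,0],[0,0,0],[0,0,0]],"gripper":[1,1,1,1,1]}'
```

```text
clock: 10.8
position: [0.5456, -0.047, 0.134]
tool_rot: [-3.141, 0.0, -3.108]
force: [-0.5, -1.3, -1.8]
grip_width: 0.0214
finger_force: 50.5
clock: 11.3
position: [0.5456, -0.0471, 0.134]
tool_rot: [3.141, 0.0, -2.517]
force: [-1.3, -0.3, -0.8]
grip_width: 0.0219
finger_force: 50.5
clock: 11.8
position: [0.5456, -0.0468, 0.134]
tool_rot: [-3.141, 0.0, -2.52]
force: [1.0, -0.1, -2.2]
grip_width: 0.0214
finger_force: 50.5
[ 0.13272314  0.56139192 -0.21271332  1.89636748  0.17515387  0.70157878
  2.00950387]
clock: 12.35
position: [0.5456, -0.0469, 0.134]
tool_rot: [-3.142, 0.0, -2.52]
force: [-0.2, 0.9, -1.8]
grip_width: 0.0217
finger_force: 50.5
clock: 12.85
position: [0.5449, -0.0468, 0.1639]
tool_rot: [3.14, -0.002, -2.52]
force: [0.4, 0.2, -2.5]
grip_width: 0.0217
finger_force: 50.5
```

View pics/c6.png

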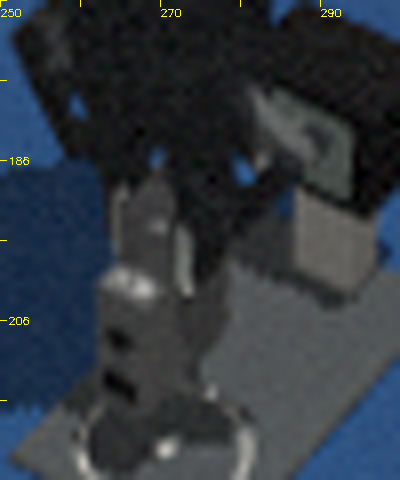

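The view shows the module's ledge and terminals facing away from the reader glass (at (291,183)), so the back is squarely towards it. Next I'll lift, carry to the well and turn to yaw -0.01.

```bash
python3 -m crank '{"travel":[[0,0,4],[0,1.5,8.6],[-0.4,5.5,8.6],[-0.8,10,8.6],[-1.1,14.5,8.6]],"turn":[[0,0,0],[0,0,0],[0,0,-6],[0,0,-12],[0,0,-18]],"gripper":[1,1,1,1,1]}'
python3 -m crank '{"travel":[[-0.4,4.7,0],[-0.8,9.4,0],[-1.2,14.1,0],[-1.6,18.8,0],[-1.9,23.5,0]],"turn":[[0,0,-6],[0,0,-12],[0,0,-18.2],[0,0,-18.2],[0,0,-18.2]],"gripper":[1,1,1,1,1]}'
python3 -m crank '{"travel":[[0,0,-2],[0,0,-4],[0,0,-5],[0,0,-5],[0,0,-5]],"turn":[[0,0,0],[0,0,0],[0,0,0],[0,0,0],[0,0,0]],"gripper":[1,1,1,1,1]}'
python3 - <<'E'
from workcell import bot
from h import *
g=bot.grab_frame("side");f=bot.grab_frame("top");np.savez("side2.npz",**g);np.savez("top2.npz",**f)
o=bot.observe();print(o["position"],o["tool_rot"],o["force"],o["qpos"])
a,b=proj(f,[.515,.333,.13]).astype(int),proj(g,[.515,.333,.14]).astype(int)
cv2.imwrite("pics/c7.png",np.hstack([crop(g,b[0]-28,b[1]-30,56,60,10),crop(f,a[0]-12,a[1]-30,24,60,10)]))
E
```

```text
clock: 13.35
position: [0.5343, 0.0994, 0.2513]
tool_rot: [-3.141, 0.001, -2.839]
force: [1.5, 0.3, -2.4]
grip_width: 0.0217
finger_force: 50.5
clock: 13.85
position: [0.515, 0.3351, 0.251]
tool_rot: [3.141, 0.001, 3.132]
force: [1.1, 0.3, -1.5]
grip_width: 0.0216
finger_force: 50.5
clock: 14.35
position: [0.516, 0.333, 0.201]
tool_rot: [3.141, 0.001, 3.131]
force: [-0.7, -0.3, -1.4]
grip_width: 0.0215
finger_force: 50.4
[0.51608115 0.33317814 0.20116829] [3.14069611e+00 1.19134922e-03 3.13105233e+00] [-0.40942045  0.08791169 -0.9817542 ] [-0.54797777  0.5606135  -0.17784614  1.67211293  0.11881731  0.91792353
  0.78895493]
```

View pics/c7.png

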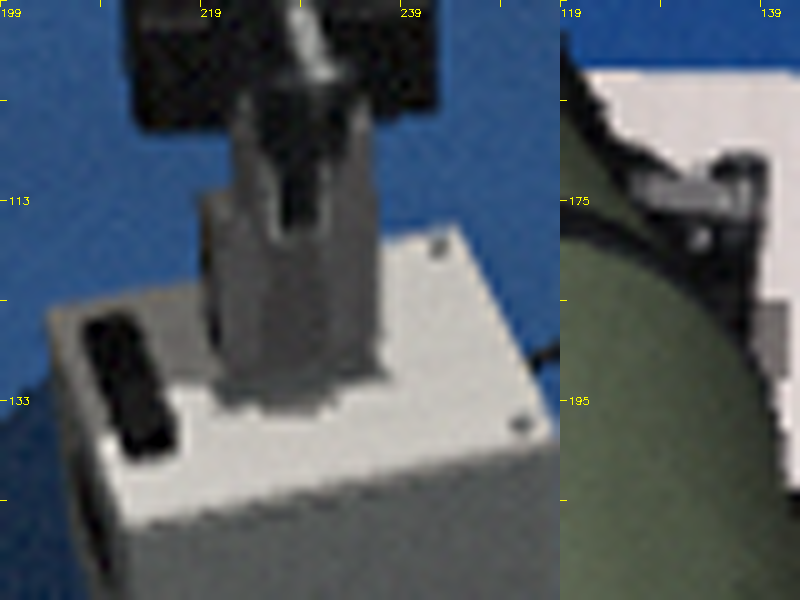

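The view shows the module upright just above the window with its front towards the block. I'll check the alignment of its near face numerically from the vertical edges (left about 220.5, right about 236.5).

```bash
python3 - <<'E'
from h import *
g=dict(np.load("side2.npz"));E=g["extrinsics"]
im=cv2.cvtColor(g["pixels"],cv2.COLOR_RGB2GRAY).astype(int)
for v in range(118,130,3): print(v,im[v,216:242])
def ony(u,v,y):
    c,d=ray(g,u,v);return c+d*(y-c[1])/d[1]
for u,v in((219.9,118),(220.3,123),(236.9,118),(236.7,123),(236.5,127)):print(u,v,np.round(ony(u,v,.3222),4))
print("expected edges px", [np.round(proj(g,[x,.3222,z]),1) for x in(.4856,.5456) for z in (.1267,.14,.16)])
print("expected top corner ledge", np.round(proj(g,[.4996,.3222,.2205]),1))
E
```

```text
118 [ 79  77  80  22  57  72  68  69  67  60  54  53  57  57  56  75  72  71
  68  68  86 170 200 196 198 190]
121 [ 93  96  96  62  51  67  75  72  72  72  55  54  61  55  53  61  71  73
  70  68  82 171 194 192 189 196]
124 [105 105  99  62  36  73  69  70  72  60  58  56  56  61  59  58  69  73
  66  65  86 169 193 194 189 195]
127 [ 99 100 104 103  39  67  67  70  73  59  57  56  58  58  53  61  69  67
  62  69 113 179 197 193 193 195]
219.9 118 [0.4861 0.3222 0.1781]
220.3 123 [0.4861 0.3222 0.1563]
236.9 118 [0.5479 0.3222 0.1635]
236.7 123 [0.5462 0.3222 0.1418]
236.5 127 [0.5447 0.3222 0.1241]
expected edges px [array([220.7, 129.7]), array([220.5, 126.7]), array([220.1, 122.2]), array([236.7, 126.4]), array([236.6, 123.4]), array([236.3, 118.9])]
expected top corner ledge [222.9 107.3]
```

Edges match the expected position within about 0.3 px, so x is aligned with the window. I'll lower slowly and watch the forces.

```bash
python3 -m crank '{"travel":[[-0.05,0,-0.3],[-0.05,0,-0.6],[-0.05,0,-0.9],[-0.05,0,-1.1],[-0.05,0,-1.3]],"turn":[[0,0,0],[0,0,0],[0,0,0],[0,0,0],[0,0,0]],"gripper":[1,1,1,1,1]}'
python3 -m crank '{"travel":[[0,0,-0.1],[0,0,-0.2],[0,0,-0.3],[0,0,-0.4],[0,0,-0.4]],"turn":[[0,0,0],[0,0,0],[0,0,0],[0,0,0],[0,0,0]],"gripper":[1,1,1,1,1]}'; python3 -c "
from workcell import bot;o=bot.observe();print(o['force'],o['moment'])"
```

```text
clock: 14.95
position: [0.5151, 0.3331, 0.1867]
tool_rot: [-3.141, -0.0, 3.131]
force: [-0.6, -0.4, -1.5]
grip_width: 0.0215
finger_force: 50.4
clock: 15.45
position: [0.5151, 0.3334, 0.1829]
tool_rot: [3.141, 0.0, 3.132]
force: [0.9, 2.3, -2.3]
grip_width: 0.0215
finger_force: 50.5
[ 0.87549636  2.27520845 -2.29519748] [ 0.74246302 -0.16423355 -0.04746497]
```

A light +y force has appeared, so I'll shift slightly to +y and continue.

```bash
python3 -m crank '{"travel":[[0,0.05,0],[0,0.05,-0.1],[0,0.05,-0.2],[0,0.05,-0.3],[0,0.05,-0.3]],"turn":[[0,0,0],[0,0,0],[0,0,0],[0,0,0],[0,0,0]],"gripper":[1,1,1,1,1]}'; python3 -c "
from workcell import bot;o=bot.observe();print(o['force'],o['moment'])"
```

```text
clock: 15.95
position: [0.515, 0.3336, 0.1798]
tool_rot: [-3.141, -0.0, 3.132]
force: [-0.0, 1.2, -1.9]
grip_width: 0.0214
finger_force: 50.5
[-0.0323919   1.15255829 -1.86753604] [ 0.32378819 -0.23250748 -0.04100627]
```

```bash
python3 -m crank '{"travel":[[0,0.03,-0.1],[0,0.03,-0.3],[0,0.03,-0.5],[0,0.03,-0.7],[0,0.03,-0.8]],"turn":[[0,0,0],[0,0,0],[0,0,0],[0,0,0],[0,0,0]],"gripper":[1,1,1,1,1]}'; python3 -c "
from workcell import bot;o=bot.observe();print(o['force'],o['moment'])"
```

```text
clock: 16.45
position: [0.5151, 0.3338, 0.1717]
tool_rot: [-3.141, -0.0, 3.131]
force: [0.6, -1.0, -1.7]
grip_width: 0.0216
finger_force: 50.5
[ 0.57996051 -0.98504784 -1.73054739] [ 0.02872569 -0.07810135 -0.00474134]
```

It's in the window with near-zero moment. Now the last 21 mm.

```bash
python3 -m crank '{"travel":[[0,0,-0.3],[0,0,-0.6],[0,0,-0.8],[0,0,-1.0],[0,0,-1.1]],"turn":[[0,0,0],[0,0,0],[0,0,0],[0,0,0],[0,0,0]],"gripper":[1,1,1,1,1]}'
python3 -m crank '{"travel":[[0,0,-0.3],[0,0,-0.6],[0,0,-0.9],[0,0,-1.05],[0,0,-1.05]],"turn":[[0,0,0],[0,0,0],[0,0,0],[0,0,0],[0,0,0]],"gripper":[1,1,1,1,1]}'
python3 - <<'E'
from workcell import bot
from h import *
g=bot.grab_frame("side");o=bot.observe();print(o["position"],o["force"],o["moment"],o["clock"])
cv2.imwrite("pics/c8.png",crop(g,190,90,70,75,8))
E
```

```text
clock: 16.95
position: [0.5151, 0.3339, 0.1608]
tool_rot: [-3.141, -0.0, 3.131]
force: [0.2, -0.4, -1.3]
grip_width: 0.0213
finger_force: 50.5
clock: 17.45
position: [0.5151, 0.3338, 0.1502]
tool_rot: [-3.141, -0.0, 3.131]
force: [0.6, 0.0, -1.8]
grip_width: 0.0217
finger_force: 50.4
[0.51506952 0.33386903 0.15038851] [ 1.10335066  0.80721827 -2.3131148 ] [ 0.01357328 -0.07168775 -0.03188522] 17.5
```

View pics/c8.png

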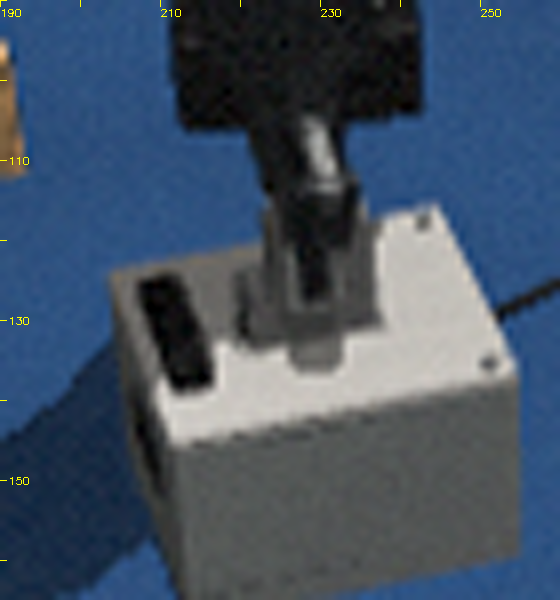

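The view shows the module through the window (230,130), upright, still gripped, front towards the block. The force is just its weight, so I'm handing it in.

```bash
python3 -c "
from workcell import bot;print(bot.job_done())"
```

```text
the job is handed in; nothing more can be done
None
```

The job is handed in at 17.5 s: I showed the reader the module's front, label side and back, over a second each, and it now hangs in the gripper in the window, front to the block, underside about 40 mm below the plate, with the force reading little more than its weight.

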